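# Find the full tin by its weight and slide it into the corner of the sorting board

## Robot

A 7-joint arm with a two-finger parallel gripper is mounted at the origin on a cart in front of the work surface, level with it; the furniture and walls round the work are solid. World frame = base frame: x ahead of the robot, y to its left, z up, the work surface at z = 0. Lengths are in m, angles in rad, forces in N, time in s.
With the tool pointing down it reaches from about 0.425 to 0.925 m from the base axis. Payload 6.8 kg.
Tool frame: the origin (TCP) lies on the centre line of the jaws, within the pads' length; the fingertips stand 11 mm ahead of it and the grasp point (between the pads) lies 8 mm behind it; z points along the fingers, y is the direction in which the jaws open and shut (so a half turn about z gives the same grasp; the last joint's range is limited). The gripper opens to 85 mm and grips with 20 to 120 N. Pads are 22 mm wide; open, the fingers measure 114 mm over their backs; the gripper's body (76 mm by 85 mm) begins 54 mm behind the grasp point. The pads swing forward as they close: fully open they stand 13 mm farther back than shut.
Start: joints at [-1.448, 0.477, 0.022, 1.555, -0.011, 1.109, -0.083], TCP at [0.154, 0.657, 0.211] pointing down, gripper open.
Joint ranges: [-2.96, 2.96], [-0.34, 2.1], [-1.41, 1.46], [0.24, 2.44], [-1.37, 4.51], [0.17, 1.92], [-2.96, 2.96]. Speed limits (rad/s): [2.39, 2.39, 3.14, 3.14, 3.14, 3.14, 3.14].

## Interface

Orientations are given as a rotation vector (axis times angle).
In Python, from bench import r gives the robot as it stands.
- The arm moves only by the tool send_rows, never from a script. Its argument "deltas" is a list of rows, each a list of 7 numbers: the opening, from 0 (shut) to 1 (fully open), then the shift along the tool's x, y, z as a fraction of full scale, then the turn, a rotation vector about the tool's x, y, z as a fraction of full scale. In form: [[hand, x, y, z, ax, ay, az], ...]. A call has 1 to 20 rows; each row is the pose to reach, as a shift and turn from the pose commanded when the call began, along the tool's axes at that moment, turning the shorter way round; what a row does not reach only later rows make up. Full scale, the value 1, is 150 mm for a shift and 180 degrees for a turn. A row lasts 1/12 s, in which the tool goes at most 41.7 mm and 7.16 degrees, less where a joint would pass 70% of its speed; a pose out of reach is approached as far as the arm can. A call with a number of a shift or a turn outside -1 to 1 is refused whole. A call with a gripper value outside its range is refused whole. The fingers move at their own pace and stop on an object; "squeeze" is the grip in N (left out, the last holds). Time passes only in rows, so rows that repeat a pose let the fingers close. It gives the time, the measured TCP pose, the force and the opening at its end, in the units of the state.
- r.get_obs(): the state, without advancing time (a new reading comes with each control period).
- r.grab_frame(name): name is "side" or "top" or "wrist"; returns a dict with "pixels" (384x512x3 uint8, red, green, blue), "camera_matrix" (3x3 intrinsics, pixels), "rvec" (rotation vector, rad) and "tvec" (3), from world to camera coordinates, as OpenCV has them. Camera axes: x right, y down, z forward; pixel columns grow to the right and rows downward; lengths in m; the calibration is good to about 2 mm. A picture is of the moment at which its call begins. There is no depth.
- r.hand_in(): hands the job in, once; it reports no verdict.
The state is a dict: "clock": time; "joints": joint angles; "qvel": joint speeds; "tau": joint torques, N m; "tcp_pos": TCP position; "orientation": TCP orientation; "contact_force": force on the tool from outside, world axes, zero at the start; "moment": the same for the moment, N m; "grip_width": finger opening in m.
Only numpy, scipy, OpenCV 4.12 (cv2) and the standard library are available. Lean on these libraries where they do the work, as an engineer would, in place of code of your own. Each camera call takes 0.05 s, during which the arm holds its last target. There are 200 camera calls.

## Task

Only one of the three flat tins on the board is still full, and they look alike: lift them one at a time just clear of the board (a centimetre or two), feel the weight and put each back down where it was, until you know which is the heavy one. Then, without lifting it, slide the full tin along the board into the pencilled place in the corner, snug against both the back fence and the end stop, and let go. Leave the two empty tins where they stood and don't disturb the offcut, the wedge and the eraser.

Things in the scene. Friction and masses are not known exactly. Their poses are not given: they have to be found in the camera images.
- sorting_board: plywood board fixed on the worktop, 340 mm (its x, away from the robot) by 480 mm (its y), 18 mm thick; origin at the centre of its underside, top face at z = 18 mm. Along its far edge runs a fence 22 mm high whose inner face is at board x = 138 mm; at its left end (board +y) a stop 22 mm high reaches from the fence 90 mm toward the robot, inner face at board y = 215 mm. The lane along the fence is free
- corner (a point): the inner corner, on the board's top face, where the inner faces of fence and end stop meet (board x 138, y 215, z 18 mm). Axes as the board's. A tin snug in the corner has its centre 32 mm before the fence (board -x) and 50 mm before the stop (board -y)
- tin_a_mid (a point): one of three identical flat green hinged tins, lid shut (it stays shut), lying flat; 65 mm wide (its x), 98 mm long (its y), 22 mm high. This point is the tin's centre, 11 mm above its underside. Grip it across the 65 mm width. At the start the tins lie in a row along the board's y, roughly square to it (within 0.1 rad), about 115 mm in front of the fence place. One tin, any of the three, is packed with steel and weighs 0.5 to 0.65 kg; the other two are empty, 0.15 kg each
- tin_b_mid (a point): one of three identical flat green hinged tins, lid shut (it stays shut), lying flat; 65 mm wide (its x), 98 mm long (its y), 22 mm high. This point is the tin's centre, 11 mm above its underside. Grip it across the 65 mm width. At the start the tins lie in a row along the board's y, roughly square to it (within 0.1 rad), about 115 mm in front of the fence place. One tin, any of the three, is packed with steel and weighs 0.5 to 0.65 kg; the other two are empty, 0.15 kg each
- tin_c_mid (a point): one of three identical flat green hinged tins, lid shut (it stays shut), lying flat; 65 mm wide (its x), 98 mm long (its y), 22 mm high. This point is the tin's centre, 11 mm above its underside. Grip it across the 65 mm width. At the start the tins lie in a row along the board's y, roughly square to it (within 0.1 rad), about 115 mm in front of the fence place. One tin, any of the three, is packed with steel and weighs 0.5 to 0.65 kg; the other two are empty, 0.15 kg each
- offcut_b: bystander: small wood offcut 36x60x18 mm lying on the board's near edge; origin at the centre of its underside
- wedge: bystander: oak wedge 28x100x17 mm lying on the board's near edge; origin at the centre of its underside
- eraser: bystander: worn white eraser 18x42x11 mm lying on the board's near edge; origin at the centre of its underside

How it is judged:
By the outcome, as a careful person would: the job done as asked, in the order asked, and still so for the second after the job is handed in, with the robot touching nothing.
It also fails if it takes over 72 s, if anything falls off the work surface, if the arm or the gripper's body presses on something with over 40 N, if the wrist force passes 120 N, or if a joint passes its speed limit or range.

## Working session

There is one attempt and no reset: what is moved stays moved. The work goes in short steps, Python scripts to look and compute and a tool call to move; the robot and the scene stay as the last step left them, time stands still between calls to the robot, and variables do not carry over. Pictures are saved under pics/ and viewed, about 8 in all and at most 12, crops included, and the job is handed in when it is done.

Besides the shell and the picture viewer there is one more tool, called after "Request:" by a JSON object that holds its "op" and its "data". send_rows: Moves the arm, as the interface text tells. Shift numbers are shares of 150 mm and turn numbers shares of 180 degrees, none past 1 either way. Its arguments: {"type":"object","properties":{"deltas":{"type":"array","items":{"type":"array","items":{"type":"number"}}},"squeeze":{"type":"number"}},"required":["deltas"]}

```bash
mkdir -p pics
cat > h.py <<'E'
import numpy as np, cv2
from bench import r
def grab(n,f):
    d=r.grab_frame(n); np.savez(f'pics/{f}.npz',**d); cv2.imwrite(f'pics/{f}.png',cv2.cvtColor(d['pixels'],cv2.COLOR_RGB2BGR)); return d
def ray(d,pts,z):
    R=cv2.Rodrigues(np.array(d['rvec'],float))[0]; t=np.array(d['tvec'],float).ravel()
    K=np.array(d['camera_matrix'],float); C=-R.T@t; out=[]
    for p in pts:
        v=R.T@np.linalg.solve(K,[p[0],p[1],1]); out.append(C+v*(z-C[2])/v[2])
    return np.array(out)
E
python3 - <<'E'
from h import *
d=grab('top','t0'); grab('side','s0')
im=cv2.imread('pics/t0.png'); cv2.imwrite('pics/t0b.png',cv2.resize(im,(800,600),interpolation=cv2.INTER_CUBIC))
o=r.get_obs(); print({k:np.round(v,4) for k,v in o.items()})
# green blobs
h=cv2.cvtColor(im,cv2.COLOR_BGR2HSV); m=cv2.inRange(h,(35,60,30),(90,255,255))
for c in cv2.findContours(m,cv2.RETR_EXTERNAL,cv2.CHAIN_APPROX_NONE)[0]:
    if cv2.contourArea(c)>150:
        b=cv2.boxPoints(cv2.minAreaRect(c)); print(cv2.contourArea(c),b.round(1).tolist()); print(ray(d,b,.04).round(4).tolist())
E
```

```text
{'clock': np.float64(0.1), 'joints': array([-1.4481,  0.4777,  0.0223,  1.5564, -0.0115,  1.1093, -0.0831]), 'qvel': array([-0.0002, -0.0018, -0.0003, -0.0037, -0.0014,  0.0003, -0.0012]), 'tau': array([ 3.80000e-03, -5.97763e+01,  1.61340e+00, -2.81952e+01,
        1.28000e-02,  5.00000e-03, -0.00000e+00]), 'tcp_pos': array([0.1543, 0.6565, 0.2096]), 'orientation': array([-3.6170e-01, -3.1206e+00,  2.6000e-03]), 'contact_force': array([-0.321 ,  0.5107,  0.082 ]), 'moment': array([-0.0035, -0.0129,  0.0131]), 'grip_width': np.float64(0.0854)}
628.0 [[230.0, 188.0], [263.0, 188.0], [263.0, 210.0], [230.0, 210.0]]
[[0.5455, 0.1008, 0.04], [0.5454, 0.0067, 0.04], [0.4826, 0.0068, 0.04], [0.4827, 0.1007, 0.04]]
650.5 [[282.6000061035156, 208.39999389648438], [284.79998779296875, 186.5], [318.29998779296875, 189.8000030517578], [316.1000061035156, 211.6999969482422]]
[[0.4873, -0.0489, 0.04], [0.5498, -0.0554, 0.04], [0.5401, -0.1513, 0.04], [0.4776, -0.1445, 0.04]]
644.5 [[180.39999389648438, 207.3000030517578], [183.39999389648438, 185.60000610351562], [216.89999389648438, 190.3000030517578], [213.89999389648438, 212.0]]
[[0.4905, 0.2417, 0.04], [0.5523, 0.2337, 0.04], [0.539, 0.1382, 0.04], [0.4772, 0.1464, 0.04]]
```

View pics/t0b.png

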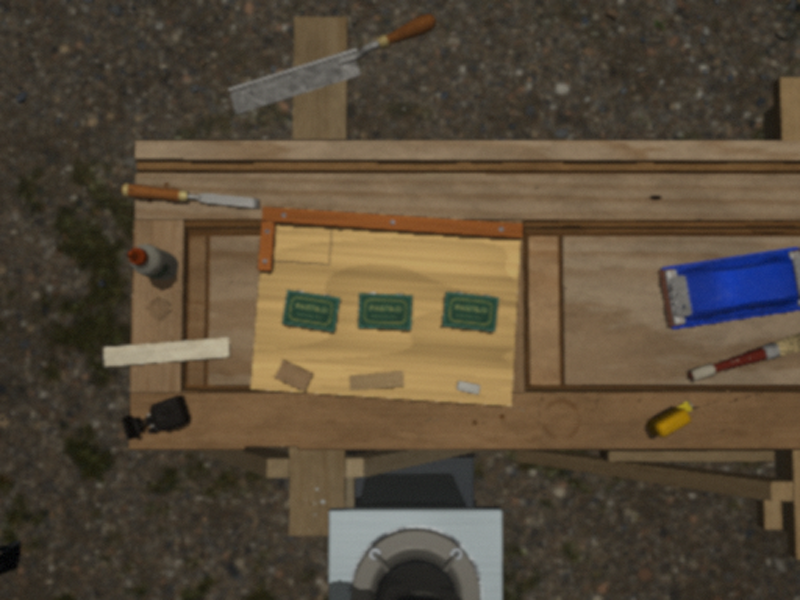

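```bash
cat >> h.py <<'E'
from scipy.spatial.transform import Rotation as Ro
def plan(p,yaw,frm=None):
    """TCP target, jaw axis (tool y) at yaw from world x; tool z down. prints fractions"""
    o=r.get_obs(); R0=Ro.from_rotvec(o['orientation']); p0=np.array(o['tcp_pos'])
    best=None
    for s in (0,np.pi):
        a=yaw+s; y=np.array([np.cos(a),np.sin(a),0]); z=np.array([0,0,-1.]); x=np.cross(y,z)
        Rt=Ro.from_matrix(np.c_[x,y,z]); w=(R0.inv()*Rt).as_rotvec()
        print('shift',(R0.inv().apply(np.array(p)-p0)/.15).round(4),'turn',(w/np.pi).round(4))
def st():
    o=r.get_obs(); R=Ro.from_rotvec(o['orientation']).as_matrix()
    print(o['clock'],o['tcp_pos'].round(4),'F',np.round(o['contact_force'],2),'M',np.round(o['moment'],3),'w',round(float(o['grip_width']),4),'yaw y',np.round(np.arctan2(R[1,1],R[0,1]),4),'z',R[:,2].round(3),'j',np.round(o['joints'],2))
E
python3 - <<'E'
from h import *
st(); plan([.50,.19,.2],-.1)
im=cv2.imread('pics/t0.png')[125:265,155:340]
cv2.imwrite('pics/t0c.png',cv2.resize(im,None,fx=4,fy=4,interpolation=cv2.INTER_CUBIC))
E
```

```text
0.1 [0.1543 0.6565 0.2096] F [-0.32  0.51  0.08] M [-0.004 -0.013  0.013] w 0.0854 yaw y 1.34 z [-0.    -0.002 -1.   ] j [-1.45  0.48  0.02  1.56 -0.01  1.11 -0.08]
shift [-2.9551 -2.5005  0.0686] turn [-4.000e-04  4.000e-04  4.584e-01]
shift [-2.9551 -2.5005  0.0686] turn [-4.000e-04 -4.000e-04 -5.416e-01]
```

View pics/t0c.png

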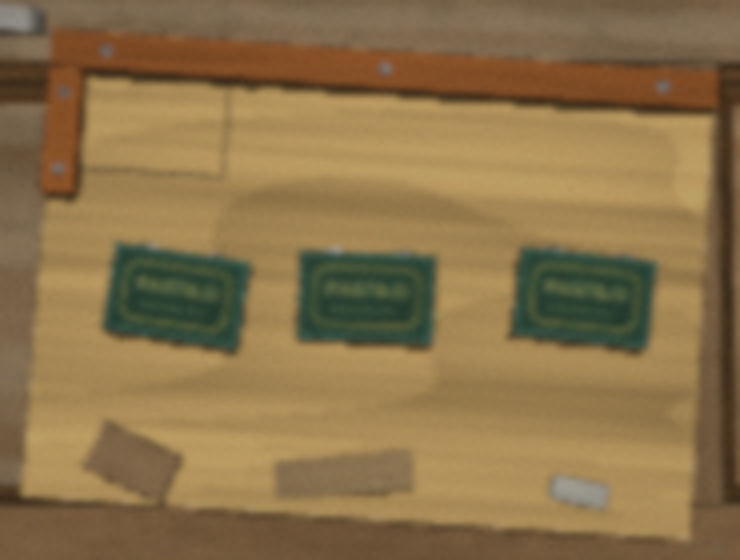

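The view shows the inner corner near crop (83,74). The fence's inner line runs to (715,112), so the board's yaw is about -3.3°. The tins are at crop (177,297), (367,298) and (583,300), and the bystanders are on the near edge. I'm moving over the left tin.

Request:
{"op": "send_rows", "data": {"deltas": [[1,-0.2,-0.17,0,0,0,0.03],[1,-0.4,-0.34,0,0,0,0.06],[1,-0.6,-0.5,0,0,0,0.09],[1,-0.8,-0.67,0,0,0,0.12],[1,-1,-0.84,0,0,0,0.15],[1,-1,-0.84,0,0,0,0.15],[1,-1,-0.84,0,0,0,0.15]]}}

```text
clock: 0.68
tcp_pos: [0.2737, 0.4979, 0.2105]
orientation: [1.087, 2.947, -0.001]
contact_force: [-0.4, 1.2, 0.0]
grip_width: 0.0853
```

Run:
```python
from h import *
st(); plan([.50,.19,.2],-.1)
d=dict(np.load('pics/t0.npz'))
f=lambda L:[(155+(u+.5)/4-.5,125+(v+.5)/4-.5) for u,v in L]
print('base z18',ray(d,f([(83,76),(715,112),(225,178),(228,84),(83,168)]),.018).round(4))
```

```text
0.6833 [0.2737 0.4979 0.2105] F [-0.37  1.17  0.02] M [ 0.072  0.023 -0.008] w 0.0853 yaw y 0.8639 z [ 0.    -0.001 -1.   ] j [-1.31  0.3   0.16  1.82 -0.06  1.02 -0.26]
shift [-2.4802 -0.5807  0.0722] turn [0.000e+00 3.000e-04 3.068e-01]
shift [-2.4802 -0.5807  0.0722] turn [-3.000e-04  0.000e+00 -6.932e-01]
base z18 [[ 0.6769  0.2613  0.018 ]
 [ 0.6504 -0.1992  0.018 ]
 [ 0.6022  0.1575  0.018 ]
 [ 0.671   0.1557  0.018 ]
 [ 0.6095  0.2606  0.018 ]]
```

Request:
{"op": "send_rows", "data": {"deltas": [[1,-0.25,-0.06,0,0,0,0.04],[1,-0.5,-0.12,0,0,0,0.08],[1,-0.75,-0.18,0,0,0,0.12],[1,-1,-0.24,0,0,0,0.15],[1,-1,-0.24,0,0,0,0.15],[1,-1,-0.24,0,0,0,0.15]]}}

```text
clock: 1.18
tcp_pos: [0.3636, 0.3751, 0.2105]
orientation: [1.741, 2.615, 0.0]
contact_force: [-0.2, 0.4, 0.0]
grip_width: 0.085
```

Run:
```python
from h import *
st(); plan([.50,.19,.2],-.1)
```

```text
1.1833 [0.3636 0.3751 0.2105] F [-0.2   0.41  0.05] M [-0.022  0.039  0.038] w 0.085 yaw y 0.3959 z [ 0.  0. -1.] j [-1.18  0.23  0.31  1.93 -0.08  0.99 -0.44]
shift [-1.4895  0.363   0.0702] turn [ 0.     -0.      0.1578]
shift [-1.4895  0.363   0.0702] turn [ 0.      0.     -0.8422]
```

Request:
{"op": "send_rows", "data": {"deltas": [[1,-0.25,0.06,0,0,0,0.04],[1,-0.5,0.12,0,0,0,0.08],[1,-0.75,0.18,0,0,0,0.12],[1,-1,0.24,0,0,0,0.17],[1,-1,0.24,0,0,0,0.17],[1,-1,0.24,0,0,0,0.17]]}}

```text
clock: 1.68
tcp_pos: [0.4547, 0.2518, 0.2104]
orientation: [2.369, 2.063, 0.0]
contact_force: [-0.7, 1.2, -0.1]
grip_width: 0.0853
```

Run:
```python
from h import *
st(); plan([.515,.19,.15],-.138)
```

```text
1.6833 [0.4547 0.2518 0.2104] F [-0.69  1.19 -0.13] M [ 0.016 -0.005  0.028] w 0.0853 yaw y -0.1377 z [ 0.  0. -1.] j [-1.03  0.23  0.48  1.95 -0.13  0.99 -0.63]
shift [-0.3529  0.4546  0.4029] turn [ 0.0001 -0.      0.0001]
shift [-0.3529  0.4546  0.4029] turn [ 0.000e+00  1.000e-04 -9.999e-01]
```

Request:
{"op": "send_rows", "data": {"deltas": [[1,-0.18,0.23,0.1,0,0,0],[1,-0.35,0.45,0.2,0,0,0],[1,-0.35,0.45,0.2,0,0,0],[1,-0.35,0.45,0.2,0,0,0]]}}

```text
clock: 2.02
tcp_pos: [0.5142, 0.1902, 0.1792]
orientation: [2.366, 2.066, -0.003]
contact_force: [0.2, 0.6, -0.2]
grip_width: 0.0856
```

Run:
```python
from h import *
st(); d=grab('wrist','w1')
cv2.imwrite('pics/w1b.png',cv2.resize(cv2.imread('pics/w1.png'),(800,600)))
```

```text
2.0167 [0.5142 0.1902 0.1792] F [ 0.24  0.63 -0.19] M [0.009 0.062 0.016] w 0.0856 yaw y -0.1351 z [-0.001 -0.002 -1.   ] j [-0.87  0.33  0.5   1.92 -0.19  0.94 -0.42]
```

View pics/w1b.png

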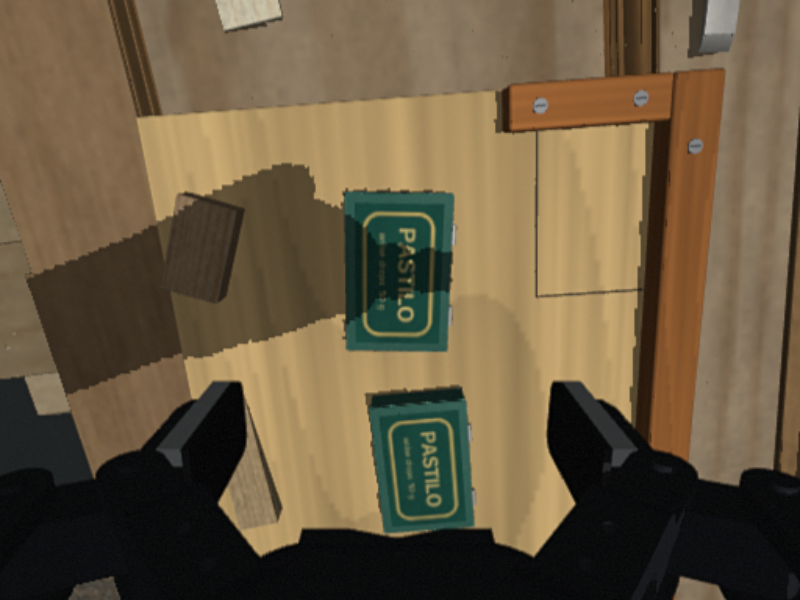

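Run:
```python
from h import *
d=dict(np.load('pics/w1.npz')); f=lambda L:[((u+.5)*.64-.5,(v+.5)*.64-.5) for u,v in L]
a=ray(d,f([(345,191),(454,193),(448,352),(346,350)]),.04); print('a',a.round(4).tolist(),a.mean(0).round(4))
b=ray(d,f([(369,405),(466,400),(474,527),(383,532)]),.04); print('b',b.round(4).tolist(),b.mean(0).round(4))
print('pencil',ray(d,f([(537,132),(537,297),(643,290)]),.018).round(4).tolist())
print('top z40 corner',ray(d,f([(670,122),(508,131),(650,450)]),.04).round(4).tolist())
st();plan([*a.mean(0)[:2],.06],-.138)
```

```text
a [[0.4911, 0.243, 0.04], [0.5542, 0.2333, 0.04], [0.54, 0.1349, 0.04], [0.4757, 0.145, 0.04]] [0.5153 0.189  0.04  ]
b [[0.4845, 0.1048, 0.04], [0.5481, 0.0999, 0.04], [0.544, 0.0007, 0.04], [0.4795, 0.0052, 0.04]] [0.514  0.0526 0.04  ]
pencil [[0.6102, 0.261, 0.018], [0.6039, 0.1569, 0.018], [0.6736, 0.1523, 0.018]]
top z40 corner [[0.679, 0.2559, 0.04], [0.5881, 0.2634, 0.04], [0.6676, 0.0463, 0.04]]
2.0667 [0.5133 0.192  0.1797] F [-0.88  0.73  0.74] M [ 0.017 -0.009  0.034] w 0.0855 yaw y -0.1334 z [-0.002 -0.    -1.   ] j [-0.88  0.33  0.5   1.92 -0.19  0.94 -0.42]
shift [-0.0174  0.0171  0.7978] turn [-0.0005  0.0002  0.0015]
shift [-0.0174  0.0171  0.7978] turn [-3.000e-04 -8.000e-04 -9.985e-01]
```

Request:
{"op": "send_rows", "data": {"deltas": [[1,-0.01,0.005,0.2,0,0,0.004],[1,-0.01,0.01,0.4,0,0,0.004],[1,-0.01,0.01,0.6,0,0,0.004],[1,-0.01,0.01,0.75,0,0,0.004],[1,-0.01,0.01,0.85,0,0,0.004],[1,-0.01,0.01,0.93,0,0,0.004],[1,-0.01,0.01,0.98,0,0,0.004],[1,-0.01,0.01,1,0,0,0.004],[1,-0.01,0.01,1,0,0,0.004],[1,-0.01,0.01,1,0,0,0.004],[1,-0.01,0.01,1,0,0,0.004]]}}

```text
clock: 2.98
tcp_pos: [0.5158, 0.189, 0.0314]
orientation: [2.38, 2.05, 0.003]
contact_force: [-0.0, -0.3, 1.0]
grip_width: 0.085
```

Run:
```python
from h import *
st();plan([.515,.1885,.026],-.15)
```

```text
2.9833 [0.5158 0.189  0.0314] F [-0.03 -0.32  0.95] M [-0.012 -0.018 -0.047] w 0.085 yaw y -0.149 z [ 0.001  0.001 -1.   ] j [-0.77  0.54  0.4   2.02 -0.34  0.64 -0.3 ]
shift [-0.0044 -0.0049  0.0363] turn [ 0.0004 -0.0004  0.0003]
shift [-0.0044 -0.0049  0.0363] turn [ 6.000e-04  6.000e-04 -9.997e-01]
```

Request:
{"op": "send_rows", "data": {"deltas": [[1,-0.003,-0.003,0.03,0,0,0],[0.85,-0.003,-0.003,0.03,0,0,0],[0.7,-0.003,-0.003,0.03,0,0,0],[0.5,-0.003,-0.003,0.03,0,0,0],[0.5,-0.003,-0.003,0.03,0,0,0],[0.5,-0.003,-0.003,0.03,0,0,0],[0.5,-0.003,-0.003,0.03,0,0,0]], "squeeze": 40}}

```text
clock: 3.57
tcp_pos: [0.5147, 0.1882, 0.0261]
orientation: [-2.381, -2.05, -0.0]
contact_force: [0.8, 0.2, 0.4]
grip_width: 0.0427
```

Run:
```python
from h import *
st()
```

```text
3.5667 [0.5147 0.1882 0.0261] F [0.76 0.23 0.4 ] M [-0.015  0.018 -0.009] w 0.0427 yaw y -0.1492 z [ 0.  0. -1.] j [-0.77  0.55  0.39  2.02 -0.35  0.63 -0.29]
```

Run:
```python
from h import *
st(); d=grab('wrist','w2'); grab('side','s2')
a=cv2.resize(cv2.imread('pics/w2.png'),(800,600))[100:]; b=cv2.imread('pics/s2.png')
cv2.imwrite('pics/c2.png',cv2.resize(np.hstack([cv2.imread('pics/w2.png'),b]),(800,300)))
```

```text
3.5667 [0.5147 0.1882 0.0261] F [0.76 0.23 0.4 ] M [-0.015  0.018 -0.009] w 0.0427 yaw y -0.1492 z [ 0.  0. -1.] j [-0.77  0.55  0.39  2.02 -0.35  0.63 -0.29]
```

View pics/c2.png

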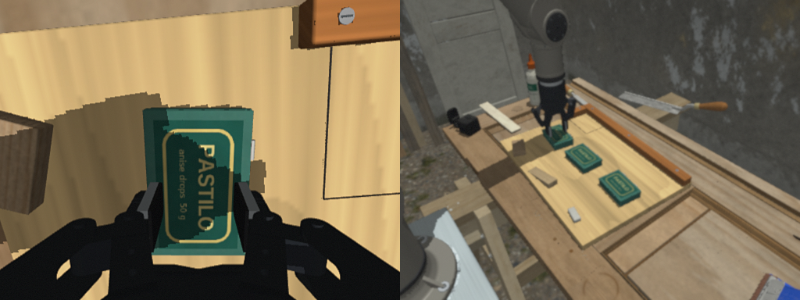

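Run:
```python
from h import *
a=cv2.imread('pics/w2.png')[110:384,130:400]; b=cv2.imread('pics/s2.png')[110:210,150:250]
cv2.imwrite('pics/c3.png',np.hstack([cv2.resize(a,(400,400),interpolation=2),cv2.resize(b,(400,400),interpolation=2)]))
```

```text
(no output)
```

View pics/c3.png

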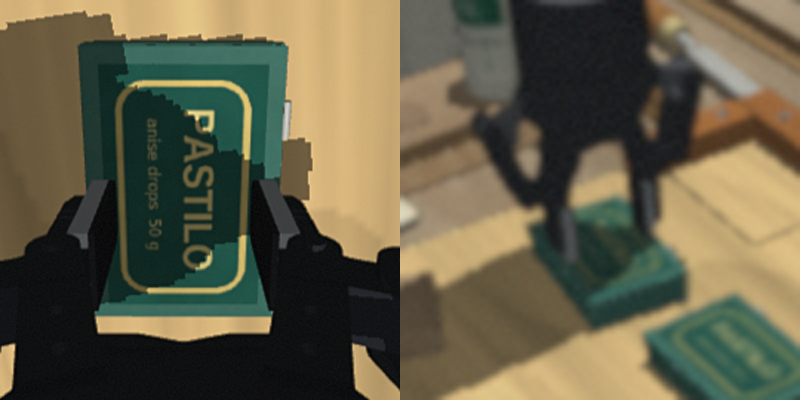

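Run:
```python
from h import *
d=dict(np.load('pics/w2.npz')); R=cv2.Rodrigues(d['rvec'])[0]; t=d['tvec'].ravel(); C=-R.T@t; print('C',C,'axis',R[2],'f',d['camera_matrix'][0,0])
for z in (.02,.03,.04,.05,.06):
    p=ray(d,[(200.9,234.7),(305.5,234.7)],z); print(z,p.round(4).tolist(),np.linalg.norm(p[0]-p[1]).round(4))
```

```text
C [0.5248952  0.25392536 0.19005907] axis [-0.03990349 -0.26448759 -0.96356319] f 324.5590207033767
0.02 [[0.4849, 0.1874, 0.02], [0.5432, 0.1787, 0.02]] 0.059
0.03 [[0.4873, 0.1913, 0.03], [0.5422, 0.1831, 0.03]] 0.0555
0.04 [[0.4896, 0.1952, 0.04], [0.5411, 0.1875, 0.04]] 0.0521
0.05 [[0.492, 0.1991, 0.05], [0.54, 0.1919, 0.05]] 0.0486
0.06 [[0.4943, 0.2031, 0.06], [0.5389, 0.1964, 0.06]] 0.0451
```

The crop shows both pads closed above the tin's lid, with the tips at about z 0.045–0.05. So the tips stand roughly 30 mm farther back than the stated tool frame suggests, and the previous picture agrees. I'll open and go lower carefully, watching the force.

Request:
{"op": "send_rows", "data": {"deltas": [[1,0,0,0,0,0,0],[1,0,0,0,0,0,0],[1,0,0,0,0,0,0],[1,0,0,0,0,0,0],[1,0,0,0.05,0,0,0],[1,0,0,0.1,0,0,0],[1,0,0,0.13,0,0,0],[1,0,0,0.16,0,0,0],[1,0,0,0.16,0,0,0],[1,0,0,0.16,0,0,0]]}}

```text
clock: 4.5
tcp_pos: [0.5144, 0.188, 0.0015]
orientation: [-2.381, -2.05, 0.001]
contact_force: [0.4, 0.6, -0.1]
grip_width: 0.0854
```

Run:
```python
from h import *
st(); d=grab('wrist','w3')
b=cv2.imread('pics/w3.png')[160:384,60:440]
cv2.imwrite('pics/c4.png',cv2.resize(b,None,fx=2,fy=2,interpolation=2))
```

```text
4.5 [0.5144 0.188  0.0015] F [ 0.4   0.62 -0.14] M [-0.046 -0.029 -0.037] w 0.0854 yaw y -0.1493 z [-0.001 -0.    -1.   ] j [-0.75  0.59  0.37  2.03 -0.37  0.59 -0.28]
```

View pics/c4.png

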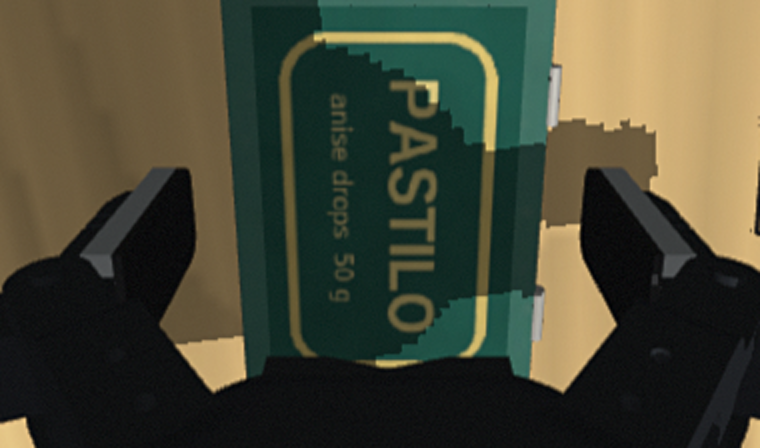

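The tin sits centred between the open fingers and nothing touches. I'll go 5 mm lower and grip.

Request:
{"op": "send_rows", "data": {"deltas": [[1,0,0,0.03,0,0,0],[0.85,0,0,0.03,0,0,0],[0.7,0,0,0.03,0,0,0],[0.6,0,0,0.03,0,0,0],[0.6,0,0,0.03,0,0,0],[0.6,0,0,0.03,0,0,0]], "squeeze": 40}}

```text
clock: 5.05
tcp_pos: [0.5146, 0.1882, -0.0023]
orientation: [-2.381, -2.05, -0.0]
contact_force: [-0.8, 0.0, 2.1]
grip_width: 0.0633
```

Run:
```python
from h import *
st()
```

```text
5.05 [ 0.5146  0.1882 -0.0023] F [-0.85  0.04  2.07] M [-0.083  0.358  0.024] w 0.0633 yaw y -0.1491 z [-0.  0. -1.] j [-0.75  0.6   0.36  2.03 -0.38  0.58 -0.27]
```

Request:
{"op": "send_rows", "data": {"deltas": [[0.6,0,0,-0.03,0,0,0],[0.6,0,0,-0.06,0,0,0],[0.6,0,0,-0.1,0,0,0],[0.6,0,0,-0.1,0,0,0],[0.6,0,0,-0.1,0,0,0],[0.6,0,0,-0.1,0,0,0],[0.6,0,0,-0.1,0,0,0],[0.6,0,0,-0.1,0,0,0]]}}

```text
clock: 5.72
tcp_pos: [0.5145, 0.1881, 0.0123]
orientation: [-2.381, -2.05, 0.001]
contact_force: [0.4, 0.9, -1.1]
grip_width: 0.0635
```

Run:
```python
from h import *
st(); grab('wrist','w4'); grab('side','s4'); st()
```

```text
5.7167 [0.5145 0.1881 0.0123] F [ 0.44  0.91 -1.14] M [-0.051  0.002 -0.016] w 0.0635 yaw y -0.1491 z [-0. -0. -1.] j [-0.76  0.57  0.38  2.02 -0.36  0.61 -0.28]
5.8167 [0.5145 0.1881 0.0123] F [-0.24  1.31 -2.19] M [-0.025  0.001 -0.051] w 0.0634 yaw y -0.1491 z [-0. -0. -1.] j [-0.76  0.57  0.38  2.02 -0.36  0.61 -0.28]
```

About 1.6 N, so tin a is empty. I'll lower it back in place and release.

Request:
{"op": "send_rows", "data": {"deltas": [[0.6,0,0,0.04,0,0,0],[0.6,0,0,0.07,0,0,0],[0.6,0,0,0.09,0,0,0],[0.6,0,0,0.1,0,0,0],[0.6,0,0,0.1,0,0,0],[0.6,0,0,0.1,0,0,0],[0.8,0,0,0.1,0,0,0],[1,0,0,0.1,0,0,0],[1,0,0,0.1,0,0,0],[1,0,0,0.1,0,0,0],[1,0,0,0.0,0,0,0],[1,0,0,-0.25,0,0,0],[1,0,0,-0.4,0,0,0],[1,0,0,-0.4,0,0,0],[1,0,0,-0.4,0,0,0]]}}

```text
clock: 7.07
tcp_pos: [0.5156, 0.1887, 0.0736]
orientation: [2.38, 2.05, 0.005]
contact_force: [-0.2, 0.0, -1.2]
grip_width: 0.0853
```

Run:
```python
from h import *
st(); plan([.514,.0526,.07],-.04)
```

```text
7.0667 [0.5156 0.1887 0.0736] F [-0.17  0.04 -1.16] M [-0.015  0.029  0.002] w 0.0853 yaw y -0.1489 z [ 0.003  0.002 -1.   ] j [-0.81  0.48  0.44  2.   -0.3   0.72 -0.33]
shift [-0.899   0.1241  0.0228] turn [ 0.0008 -0.0006 -0.0347]
shift [-0.899   0.1241  0.0228] turn [-9.000e-04 -1.200e-03  9.653e-01]
```

Request:
{"op": "send_rows", "data": {"deltas": [[1,-0.25,0.03,0,0,0,-0.01],[1,-0.5,0.07,0,0,0,-0.02],[1,-0.7,0.1,0,0,0,-0.03],[1,-0.9,0.13,0,0,0,-0.035],[1,-0.9,0.13,0,0,0,-0.035],[1,-0.9,0.13,0,0,0,-0.035]]}}

```text
clock: 7.57
tcp_pos: [0.5129, 0.0494, 0.0715]
orientation: [-2.269, -2.172, 0.003]
contact_force: [0.8, 1.1, 0.4]
grip_width: 0.0855
```

Run:
```python
from h import *
st()
d=grab('wrist','w5'); b=cv2.imread('pics/w5.png')
cv2.imwrite('pics/c5.png',cv2.resize(b,(800,600)))
plan([.514,.0526,-.0025],-.04)
```

```text
7.5667 [0.5129 0.0494 0.0715] F [0.82 1.09 0.4 ] M [ 0.055 -0.001  0.067] w 0.0855 yaw y -0.0436 z [-0.002 -0.001 -1.   ] j [-0.56  0.43  0.43  2.07 -0.28  0.69  0.  ]
shift [0.0085 0.0062 0.4935] turn [-0.0005  0.0001 -0.0002]
shift [0.0085 0.0062 0.4935] turn [1.000e-04 9.000e-04 9.998e-01]
```

View pics/c5.png

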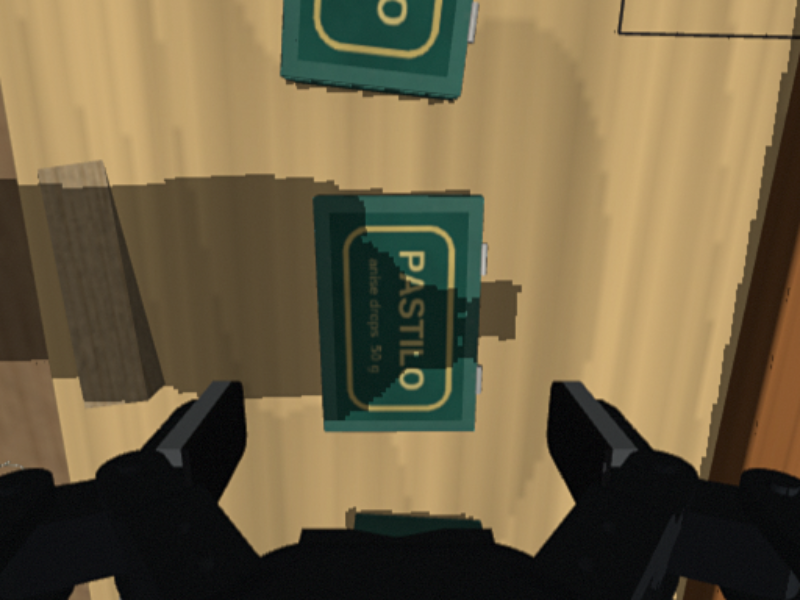

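Run:
```python
from h import *
d=dict(np.load('pics/w5.npz')); f=lambda L:[((u+.5)*.64-.5,(v+.5)*.64-.5) for u,v in L]
b=ray(d,f([(314,196),(484,195),(475,432),(324,432)]),.04); c=b.mean(0); print(b.round(4).tolist(),c.round(4))
y=np.arctan2(*( (b[0]-b[3]+b[1]-b[2])[[0,1]]*[-1,1])); print('yaw',y)
a=ray(d,f([(282,80),(460,100)]),.04); print('tin a near end',a.round(4).tolist())
plan([c[0],c[1],-.0025],y)
```

```text
[[0.4842, 0.1044, 0.04], [0.5484, 0.102, 0.04], [0.5449, 0.002, 0.04], [0.4799, 0.0047, 0.04]] [0.5143 0.0533 0.04  ]
yaw -0.03983893793581
tin a near end [[0.4764, 0.1454, 0.04], [0.5397, 0.136, 0.04]]
shift [0.0131 0.0084 0.4935] turn [-0.0005  0.0001 -0.0003]
shift [0.0131 0.0084 0.4935] turn [1.000e-04 9.000e-04 9.997e-01]
```

Tin b is centred. I'll go down, grip and lift 15 mm.

Request:
{"op": "send_rows", "data": {"deltas": [[1,0.012,0.006,0.2,0,0,0],[1,0.012,0.006,0.35,0,0,0],[1,0.012,0.006,0.45,0,0,0],[1,0.012,0.006,0.49,0,0,0],[1,0.012,0.006,0.49,0,0,0],[0.85,0.012,0.006,0.49,0,0,0],[0.7,0.012,0.006,0.49,0,0,0],[0.6,0.012,0.006,0.49,0,0,0],[0.6,0.012,0.006,0.49,0,0,0],[0.6,0.012,0.006,0.49,0,0,0],[0.6,0.012,0.006,0.46,0,0,0],[0.6,0.012,0.006,0.43,0,0,0],[0.6,0.012,0.006,0.39,0,0,0],[0.6,0.012,0.006,0.39,0,0,0],[0.6,0.012,0.006,0.39,0,0,0],[0.6,0.012,0.006,0.39,0,0,0],[0.6,0.012,0.006,0.39,0,0,0]]}}

```text
clock: 9.03
tcp_pos: [0.5146, 0.0535, 0.0138]
orientation: [-2.264, -2.177, 0.001]
contact_force: [0.2, -0.2, -5.9]
grip_width: 0.0632
```

Run:
```python
from h import *
st(); grab('wrist','w6'); st(); grab('side','s6'); st()
```

```text
9.0333 [0.5146 0.0535 0.0138] F [ 0.21 -0.19 -5.91] M [ 0.024 -0.029 -0.005] w 0.0632 yaw y -0.0392 z [-0. -0. -1.] j [-0.51  0.53  0.37  2.09 -0.34  0.57  0.06]
9.0833 [0.5146 0.0535 0.0138] F [ 0.01  0.21 -5.62] M [-0.055 -0.026  0.063] w 0.0632 yaw y -0.0391 z [-0.001 -0.    -1.   ] j [-0.51  0.53  0.37  2.09 -0.34  0.57  0.06]
9.1333 [0.5146 0.0535 0.0138] F [ 0.3   0.28 -5.43] M [0.019 0.004 0.005] w 0.0632 yaw y -0.0392 z [-0.001 -0.    -1.   ] j [-0.51  0.53  0.37  2.09 -0.34  0.57  0.06]
```

About 5.6 N, or 0.57 kg, so tin b is the full one. I'll put it down where it was and release.

Request:
{"op": "send_rows", "data": {"deltas": [[0.6,0,0,0.03,0,0,0],[0.6,0,0,0.06,0,0,0],[0.6,0,0,0.085,0,0,0],[0.6,0,0,0.1,0,0,0],[0.6,0,0,0.102,0,0,0],[0.6,0,0,0.102,0,0,0],[0.8,0,0,0.102,0,0,0],[1,0,0,0.102,0,0,0],[1,0,0,0.102,0,0,0],[1,0,0,0.102,0,0,0],[0.85,0,0,0.102,0,0,0],[0.7,0,0,0.102,0,0,0],[0.6,0,0,0.102,0,0,0],[0.6,0,0,0.102,0,0,0],[0.6,0,0,0.102,0,0,0]]}}

```text
clock: 10.38
tcp_pos: [0.5148, 0.0536, -0.0012]
orientation: [-2.264, -2.177, 0.0]
contact_force: [-1.3, 0.0, 4.7]
grip_width: 0.0633
```

Run:
```python
from h import *
st(); plan([.608,.048,-.0015],-.06)
```

```text
10.3833 [ 0.5148  0.0536 -0.0012] F [-1.3   0.04  4.65] M [ 0.037  0.535 -0.043] w 0.0633 yaw y -0.0391 z [-0.  0. -1.] j [-0.5   0.56  0.35  2.1  -0.36  0.54  0.07]
shift [-0.0128  0.6226  0.0021] turn [-0.0001 -0.      0.0066]
shift [-0.0128  0.6226  0.0021] turn [ 1.000e-04 -1.000e-04 -9.934e-01]
```

Request:
{"op": "send_rows", "data": {"deltas": [[0.6,0,0.03,0,0,0,0],[0.6,0,0.07,0,0,0,0.001],[0.6,-0.002,0.11,0,0,0,0.001],[0.6,-0.003,0.15,0,0,0,0.002],[0.6,-0.004,0.19,0,0,0,0.002],[0.6,-0.005,0.23,0,0,0,0.003],[0.6,-0.006,0.27,0,0,0,0.003],[0.6,-0.007,0.31,0,0,0,0.004],[0.6,-0.008,0.35,0,0,0,0.004],[0.6,-0.009,0.39,0,0,0,0.005],[0.6,-0.01,0.43,0,0,0,0.005],[0.6,-0.011,0.47,0,0,0,0.006],[0.6,-0.012,0.51,0,0,0,0.006],[0.6,-0.012,0.55,0,0,0,0.0065],[0.6,-0.013,0.59,0,0,0,0.0065],[0.6,-0.013,0.62,0,0,0,0.0065],[0.6,-0.013,0.62,0,0,0,0.0065]]}}

```text
clock: 11.8
tcp_pos: [0.606, 0.048, -0.0013]
orientation: [-2.284, -2.152, 0.004]
contact_force: [-4.9, 0.6, 10.8]
grip_width: 0.0627
```

Run:
```python
from h import *
st(); plan([.6174,.210,-.0015],-.06)
d=grab('wrist','w7'); b=cv2.imread('pics/w7.png')
cv2.imwrite('pics/c7.png',cv2.resize(b,(800,600)))
```

```text
11.8 [ 0.606   0.048  -0.0013] F [-4.89  0.62 10.79] M [0.138 1.537 0.021] w 0.0627 yaw y -0.0596 z [-0.004  0.001 -1.   ] j [-0.45  0.67  0.36  1.88 -0.36  0.66  0.07]
shift [1.0826 0.0117 0.0014] turn [-0.0013 -0.0001  0.0001]
shift [1.0826 0.0117 0.0014] turn [ 1.000e-04 -2.100e-03 -9.999e-01]
```

View pics/c7.png

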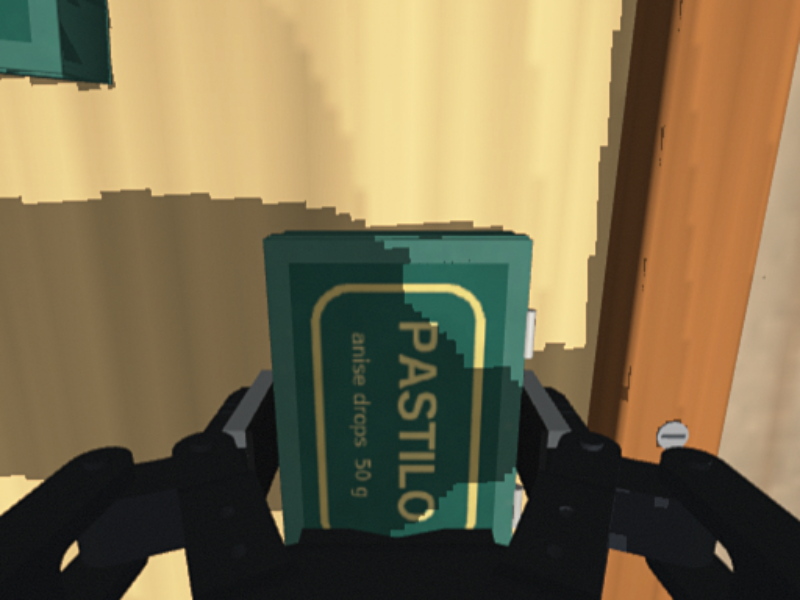

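Request:
{"op": "send_rows", "data": {"deltas": [[0.6,0.03,0,-0.001,0,0,0],[0.6,0.08,0,-0.002,0,0,0],[0.6,0.13,0,-0.002,0,0,0],[0.6,0.18,0,-0.002,0,0,0],[0.6,0.23,0,-0.002,0,0,0],[0.6,0.28,0,-0.002,0,0,0],[0.6,0.33,0,-0.002,0,0,0],[0.6,0.38,0,-0.002,0,0,0],[0.6,0.43,0,-0.002,0,0,0],[0.6,0.48,0,-0.002,0,0,0],[0.6,0.53,0,-0.002,0,0,0],[0.6,0.58,0,-0.002,0,0,0],[0.6,0.63,0,-0.002,0,0,0],[0.6,0.68,0,-0.002,0,0,0],[0.6,0.73,0,-0.002,0,0,0],[0.6,0.78,0,-0.002,0,0,0],[0.6,0.83,0,-0.002,0,0,0],[0.6,0.88,0,-0.002,0,0,0],[0.6,0.93,0,-0.002,0,0,0],[0.6,0.96,0,-0.002,0,0,0]]}}

```text
clock: 13.52
tcp_pos: [0.6162, 0.1933, -0.0011]
orientation: [-2.285, -2.155, -0.001]
contact_force: [-0.8, -3.5, 0.1]
grip_width: 0.0633
```

Run:
```python
from h import *
st(); plan([.6174,.210,-.0015],-.06)
d=grab('wrist','w8'); b=cv2.imread('pics/w8.png')
cv2.imwrite('pics/c8.png',cv2.resize(b,(800,600)))
```

```text
13.5167 [ 0.6162  0.1933 -0.0011] F [-0.76 -3.46  0.06] M [-0.665  0.19   0.084] w 0.0633 yaw y -0.0586 z [-0.     0.001 -1.   ] j [-0.67  0.71  0.37  1.79 -0.37  0.71 -0.15]
shift [0.1116 0.0017 0.0029] turn [-0.     -0.0002  0.0005]
shift [0.1116 0.0017 0.0029] turn [ 3.000e-04 -1.000e-04 -9.995e-01]
```

View pics/c8.png

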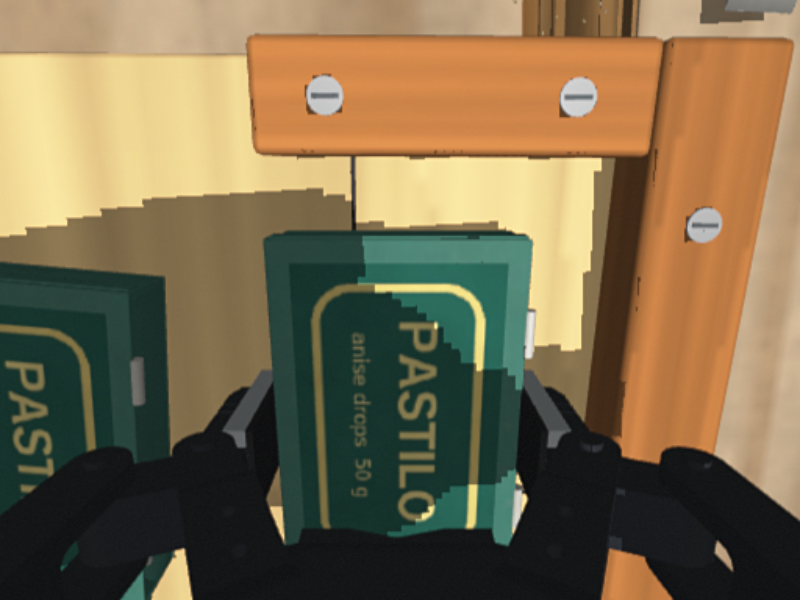

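Run:
```python
from h import *
d=dict(np.load('pics/w8.npz')); f=lambda L:[((u+.5)*.64-.5,(v+.5)*.64-.5) for u,v in L]
P=ray(d,f([(266,236),(531,237),(256,152),(648,154),(640,300),(630,400),(529,300)]),.04); print(P.round(4).tolist())
cx=ray(d,f([(353,225),(353,160)]),.018);print(cx.round(4).tolist())
```

```text
[[0.5876, 0.244, 0.04], [0.6519, 0.24, 0.04], [0.5878, 0.2636, 0.04], [0.6789, 0.2578, 0.04], [0.6795, 0.2225, 0.04], [0.6787, 0.1949, 0.04], [0.6516, 0.2241, 0.04]]
[[0.6069, 0.2428, 0.018], [0.6084, 0.2606, 0.018]]
```

Gaps are now about 19.5 mm to the stop and 27 mm to the fence. I'll carry on sliding, stopping just short of both.

Request:
{"op": "send_rows", "data": {"deltas": [[0.6,0.02,0.01,0.001,0,0,0],[0.6,0.05,0.02,0.001,0,0,0],[0.6,0.08,0.03,0.001,0,0,0],[0.6,0.1,0.04,0.001,0,0,0],[0.6,0.11,0.045,0.001,0,0,0],[0.6,0.115,0.045,0.001,0,0,0],[0.6,0.115,0.045,0.001,0,0,0],[0.6,0.115,0.045,0.001,0,0,0]]}}

```text
clock: 14.23
tcp_pos: [0.6241, 0.2084, -0.0011]
orientation: [2.287, 2.154, 0.0]
contact_force: [-2.2, -3.5, 3.7]
grip_width: 0.0633
```

Run:
```python
from h import *
st()
```

```text
14.2333 [ 0.6241  0.2084 -0.0011] F [-2.23 -3.53  3.73] M [-0.693  0.614  0.166] w 0.0633 yaw y -0.0597 z [ 0.  0. -1.] j [-0.68  0.73  0.38  1.76 -0.38  0.73 -0.17]
```

Request:
{"op": "send_rows", "data": {"deltas": [[0.75,0,0,0.001,0,0,0],[0.86,0,0,0,0,0,0],[0.86,0,0,0,0,0,0],[0.86,0,0,0,0,0,0],[0.86,0,0,-0.06,0,0,0],[0.86,0,0,-0.15,0,0,0],[0.86,0,0,-0.3,0,0,0],[0.5,0,0,-0.45,0,0,0.03],[0,0,0,-0.5,0,0,0.07],[0,0,0,-0.5,0,0,0.1],[0,0,0,-0.5,0,0,0.14],[0,0,0,-0.5,0,0,0.18],[0,0,0,-0.5,0,0,0.22],[0,0,0,-0.5,0,0,0.26],[0,0,0,-0.5,0,0,0.3],[0,0,0,-0.5,0,0,0.34],[0,0,0,-0.5,0,0,0.38],[0,0,0,-0.5,0,0,0.42],[0,0,0,-0.5,0,0,0.46],[0,0,0,-0.5,0,0,0.5]]}}

```text
clock: 15.9
tcp_pos: [0.6248, 0.2094, 0.0756]
orientation: [-3.138, 0.092, -0.003]
contact_force: [0.3, -0.4, -0.6]
grip_width: -0.0002
```

Request:
{"op": "send_rows", "data": {"deltas": [[0,0,0,0,0,0,0],[0,0,0,0,0,0,0],[0,0,0,0,0,0,0]]}}

```text
clock: 16.15
tcp_pos: [0.6244, 0.2088, 0.0747]
orientation: [-3.14, 0.077, -0.002]
contact_force: [-0.1, -0.8, -0.2]
grip_width: 0.0001
```

Run:
```python
from h import *
st(); d=grab('wrist','w9'); b=cv2.imread('pics/w9.png')
cv2.imwrite('pics/c9.png',cv2.resize(b,(800,600)))
```

```text
16.15 [0.6244 0.2088 0.0747] F [-0.09 -0.78 -0.19] M [-0.048  0.009 -0.028] w 0.0001 yaw y -1.6199 z [ 0.001  0.001 -1.   ] j [-0.96  0.75  0.82  1.75 -0.67  0.95 -1.48]
```

View pics/c9.png

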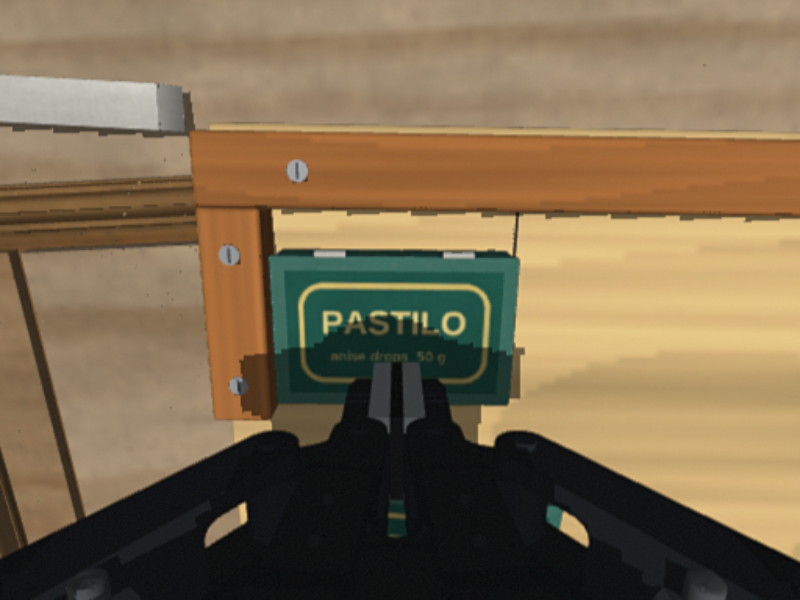

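Both gaps are visible: about 5 px to the stop and about 45 px to the fence. The tin is square. I'll go behind the tin's near side, between it and tin a, and lower the closed fingers there.

Request:
{"op": "send_rows", "data": {"deltas": [[0,-0.1,0,0,0,0,0],[0,-0.25,0,0,0,0,0],[0,-0.335,0,0,0,0,0],[0,-0.335,0,0,0,0,0],[0,-0.335,0,0.1,0,0,0],[0,-0.335,0,0.2,0,0,0],[0,-0.335,0,0.3,0,0,0],[0,-0.335,0,0.38,0,0,0],[0,-0.335,0,0.44,0,0,0],[0,-0.335,0,0.47,0,0,0],[0,-0.335,0,0.47,0,0,0],[0,-0.335,0,0.47,0,0,0]]}}

```text
clock: 17.2
tcp_pos: [0.5741, 0.2107, 0.003]
orientation: [3.14, -0.084, -0.0]
contact_force: [0.2, 0.1, -0.3]
grip_width: -0.0
```

Run:
```python
from h import *
st()
```

```text
17.2 [0.5741 0.2107 0.003 ] F [ 0.24  0.14 -0.26] M [-0.068 -0.033 -0.026] w -0.0 yaw y -1.6242 z [-0. -0. -1.] j [-0.98  0.78  0.75  1.89 -0.75  0.78 -1.43]
```

Request:
{"op": "send_rows", "data": {"deltas": [[0,0.02,0,0,0,0,0],[0,0.04,0,0,0,0,0],[0,0.06,0,0,0,0,0],[0,0.08,0,0,0,0,0],[0,0.1,0,0,0,0,0],[0,0.12,0,0,0,0,0],[0,0.135,0,0,0,0,0],[0,0.15,0,0,0,0,0],[0,0.15,0,0,0,0,0]]}}

```text
clock: 17.95
tcp_pos: [0.5962, 0.2101, 0.0033]
orientation: [-3.14, 0.083, 0.001]
contact_force: [-2.6, 1.5, 1.7]
grip_width: 0.0002
```

Request:
{"op": "send_rows", "data": {"deltas": [[0,0.01,0,0,0,0,0],[0,0.02,0,0,0,0,0],[0,0.02,0,0,0,0,0]]}}

```text
clock: 18.2
tcp_pos: [0.5984, 0.21, 0.0032]
orientation: [-3.14, 0.083, 0.003]
contact_force: [-5.1, 0.1, 2.7]
grip_width: -0.0004
```

Request:
{"op": "send_rows", "data": {"deltas": [[0,0.007,0,0,0,0,0],[0,0.013,0,0,0,0,0],[0,0.013,0,0,0,0,0]]}}

```text
clock: 18.45
tcp_pos: [0.5984, 0.2101, 0.003]
orientation: [-3.14, 0.082, 0.01]
contact_force: [-11.6, -0.1, 8.2]
grip_width: 0.0
```

The force rises to 11.6 N with no more travel, so the tin is seated on the fence. I'll back off and go round to the tin's right end.

Request:
{"op": "send_rows", "data": {"deltas": [[0,0.01,0,0,0,0,0],[0,0.01,0,0,0,0,0],[0,-0.02,0,0,0,0,0],[0,-0.05,0,0,0,0,0],[0,-0.05,0,-0.1,0,0,0],[0,-0.05,0,-0.25,0,0,0],[0,-0.05,0.1,-0.4,0,0,0],[0,0.05,0.25,-0.4,0,0,0],[0,0.2,0.4,-0.4,0,0,0],[0,0.28,0.52,-0.4,0,0,0],[0,0.28,0.52,-0.4,0,0,0],[0,0.28,0.52,-0.3,0,0,0],[0,0.28,0.52,-0.2,0,0,0],[0,0.28,0.52,-0.1,0,0,0],[0,0.28,0.52,-0.03,0,0,0],[0,0.28,0.52,0,0,0,0],[0,0.28,0.52,0,0,0,0],[0,0.28,0.52,0,0,0,0]]}}

```text
clock: 19.95
tcp_pos: [0.6386, 0.13, 0.0026]
orientation: [3.14, -0.082, -0.002]
contact_force: [-1.1, 0.3, 0.3]
grip_width: -0.0002
```

Run:
```python
from h import *
st()
```

```text
19.95 [0.6386 0.13   0.0026] F [-1.07  0.29  0.28] M [ 0.001 -0.007  0.004] w -0.0002 yaw y -1.6231 z [-0.001 -0.    -1.   ] j [-0.79  0.83  0.74  1.79 -0.74  0.83 -1.31]
```

Request:
{"op": "send_rows", "data": {"deltas": [[0,0,-0.02,0,0,0,0],[0,0,-0.05,0,0,0,0],[0,0,-0.07,0,0,0,0],[0,0,-0.09,0,0,0,0],[0,0,-0.1,0,0,0,0],[0,0,-0.11,0,0,0,0],[0,0,-0.11,0,0,0,0]]}}

```text
clock: 20.53
tcp_pos: [0.6399, 0.1461, 0.0033]
orientation: [3.14, -0.083, 0.0]
contact_force: [0.3, -0.2, 0.5]
grip_width: -0.0004
```

Request:
{"op": "send_rows", "data": {"deltas": [[0,0,-0.01,0,0,0,0],[0,0,-0.02,0,0,0,0],[0,0,-0.02,0,0,0,0]]}}

```text
clock: 20.78
tcp_pos: [0.6399, 0.1472, 0.0034]
orientation: [3.138, -0.085, -0.0]
contact_force: [-0.2, -5.5, 1.1]
grip_width: 0.0001
```

Request:
{"op": "send_rows", "data": {"deltas": [[0,0,-0.007,0,0,0,0],[0,0,-0.014,0,0,0,0],[0,0,-0.014,0,0,0,0]]}}

```text
clock: 21.03
tcp_pos: [0.6399, 0.1472, 0.0034]
orientation: [3.136, -0.088, -0.0]
contact_force: [-1.1, -8.7, 0.9]
grip_width: 0.0001
```

Request:
{"op": "send_rows", "data": {"deltas": [[0,0,-0.01,0,0,0,0],[0,0,-0.02,0,0,0,0],[0,0,-0.02,0,0,0,0]]}}

```text
clock: 21.28
tcp_pos: [0.6398, 0.1473, 0.0034]
orientation: [3.133, -0.09, -0.001]
contact_force: [-1.5, -14.7, 1.7]
grip_width: -0.0002
```

Request:
{"op": "send_rows", "data": {"deltas": [[0,0,0.05,0,0,0,0],[0,0,0.1,0,0,0,0],[0,0,0.15,-0.15,0,0,0],[0,0,0.15,-0.4,0,0,0],[0,0,0,-0.5,0,0,0],[0,-0.15,-0.2,-0.5,0,0,0],[0,-0.32,-0.45,-0.5,0,0,0],[0,-0.34,-0.45,-0.5,0,0,0],[0,-0.34,-0.45,-0.5,0,0,0]]}}

```text
clock: 22.03
tcp_pos: [0.5905, 0.2299, 0.0778]
orientation: [-3.138, 0.071, 0.004]
contact_force: [-0.3, -0.1, -0.2]
grip_width: 0.0002
```

Run:
```python
from h import *
st(); d=grab('wrist','w10'); b=cv2.imread('pics/w10.png')
cv2.imwrite('pics/c10.png',cv2.resize(b[60:300,80:400],(800,600),interpolation=2))
```

```text
22.0333 [0.5905 0.2299 0.0778] F [-0.3  -0.13 -0.17] M [ 0.    -0.065  0.02 ] w 0.0002 yaw y -1.6161 z [-0.002  0.003 -1.   ] j [-1.04  0.72  0.84  1.81 -0.66  0.92 -1.52]
```

View pics/c10.png

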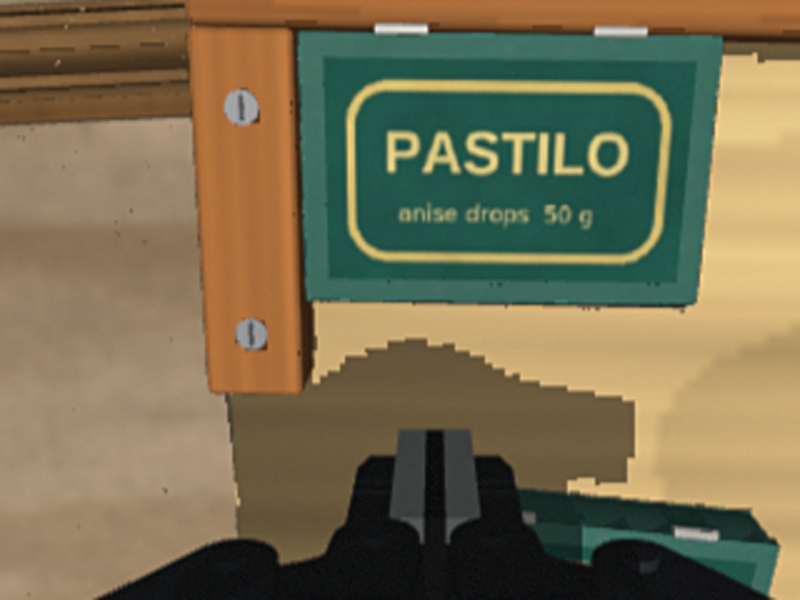

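The tin is flush against both the fence and the stop. I'll retreat upward and check the whole scene against the first top picture.

Request:
{"op": "send_rows", "data": {"deltas": [[0,0,0,-0.2,0,0,0],[0,0,0,-0.45,0,0,0],[0,-0.1,-0.2,-0.7,0,0,0],[0,-0.2,-0.4,-0.9,0,0,0],[0,-0.3,-0.6,-0.9,0,0,0],[0,-0.3,-0.8,-0.9,0,0,0],[0,-0.3,-1,-0.9,0,0,0],[0,-0.3,-1,-0.9,0,0,0],[0,-0.3,-1,-0.9,0,0,0]]}}

```text
clock: 22.83
tcp_pos: [0.5562, 0.3776, 0.2129]
orientation: [3.14, -0.079, 0.0]
contact_force: [0.4, -0.7, -0.2]
grip_width: -0.0
```

Run:
```python
from h import *
st(); d=grab('top','t1'); im=cv2.imread('pics/t1.png'); 
h=cv2.cvtColor(im,cv2.COLOR_BGR2HSV); m=cv2.inRange(h,(35,60,30),(90,255,255))
for c in cv2.findContours(m,cv2.RETR_EXTERNAL,cv2.CHAIN_APPROX_NONE)[0]:
    if cv2.contourArea(c)>150:
        b=cv2.boxPoints(cv2.minAreaRect(c)); print(cv2.contourArea(c),b.round(1).tolist(),ray(d,b,.04).mean(0).round(4))
a=cv2.imread('pics/t0.png')[125:265,155:340]; b=im[125:265,155:340]
cv2.imwrite('pics/c11.png',np.vstack([cv2.resize(x,None,fx=2.1,fy=2.1,interpolation=2) for x in (a,b)]))
```

```text
22.8333 [0.5562 0.3776 0.2129] F [ 0.39 -0.66 -0.22] M [-0.06  -0.028  0.032] w -0.0 yaw y -1.6213 z [ 0. -0. -1.] j [-1.3   0.64  0.96  1.6  -0.56  1.19 -1.85]
638.5 [[282.8999938964844, 208.1999969482422], [285.29998779296875, 186.39999389648438], [318.3999938964844, 190.0], [316.0, 211.89999389648438]] [ 0.5136 -0.1006  0.04  ]
653.5 [[180.39999389648438, 207.0], [183.6999969482422, 185.3000030517578], [217.1999969482422, 190.3000030517578], [214.0, 212.0]] [0.5151 0.1895 0.04  ]
657.0 [[174.5, 164.0], [176.3000030517578, 142.10000610351562], [210.0, 144.89999389648438], [208.1999969482422, 166.8000030517578]] [0.6419 0.2092 0.04  ]
```

View pics/c11.png

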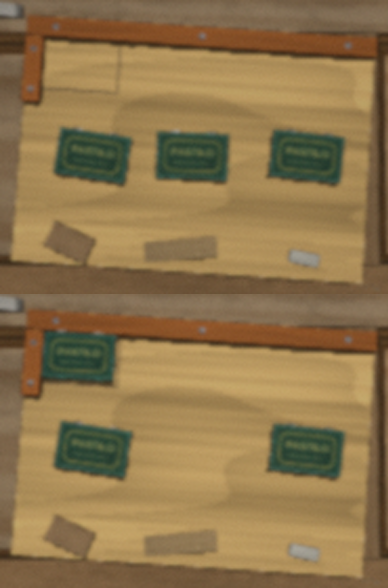

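The before and after pictures match: the full tin is in the corner and everything else is where it was. Handing in.

```bash
python3 -c "
from bench import r; print(r.hand_in())"
```

```text
the job is handed in; nothing more can be done
None
```

The full tin is in the pencilled corner, against both the back fence and the end stop. I handed the job in with the robot clear of everything, at about 23 s of the 72 s allowed.

- **Finding the full tin:** I lifted the left tin about 15 mm and it pulled about 1.6 N, so it is empty. The middle tin pulled about 5.6 N (0.57 kg), so it is the full one. I put both back where they stood. I never lifted the right tin, because the answer was already known.
- **Sliding it in:** I slid the full tin along the board in the grip and let go just short of the corner. I then pushed it home with closed fingers, first to the fence and then to the stop. In both directions the force rose with no further travel, to at least 12 N at the fence and 15 N at the stop.
- **Last checks:** A close wrist picture shows the tin flush with both faces. Comparing top pictures, the left tin is within about 1 mm of its start and the right one shows no visible shift. The offcut, wedge and eraser look unmoved.
- **What disagreed:** The fingertips appeared to stand about 30 mm farther back than the stated tool frame. My first closing on the left tin therefore closed above its lid with no noticeable contact force, and I corrected the depth from the pictures. During the slide the vertical force briefly fell to about 0 N, but it never showed the tin's weight, so I don't believe the tin lifted.

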